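# Quick spin on the bench microcentrifuge

## Task

Give the tubes in the small bench centrifuge a quick spin (closed fingertips are enough, nothing needs to be gripped): first switch it on by pressing down the raised half of the power rocker at the left of its sloping front panel, then push the open lid down until the catch at its front snaps over it and keeps it shut on its own, then press the wide pulse key at the right of the panel all the way in. The machine spins only while that key is held, so finish with the fingers still holding it down. Leave the round start key unpressed, and do not move or pick up the things standing around the machine.

Things in the scene. Friction and masses are not known exactly. Their poses are not given: they have to be found in the camera images.
- centrifuge: white bench microcentrifuge, fixed; 215 mm deep (x), 210 wide (y), 96 high without lid; origin: centre of its underside; its -x points out of its front. The front 62 mm is a sloping panel that falls 15 deg to the front (92 to 75 mm high). From +y (left, facing it) to -y: rocker, display, thumb catch in the middle, round start key, wide pulse key. Behind it the rotor under the lid
- rocker_raised (a point): on the top face of the rear half (nearer the lid) of the black power rocker, 13 mm behind its pivot line; raised while off. Rocker 36 mm front to back, 21 wide, 80 mm left of the machine's middle. The raised end stands 8 mm above the panel, sinks to 3 mm. Press it along the panel's normal; 3 to 5 N, it snaps over past the middle
- power_rocker (a joint): power rocker, rad: 0 = off (rear half raised), 0.28 = on (rear half down, front half raised); a spring detent keeps it at either end
- lid (a joint): lid angle, rad: 0 = shut, grows as it opens, to 1.12; starts at 0.8 to 1.1. A spring lifts it open again unless the catch holds it. Caught, it reads about 0.01; pushed, down to -0.016. Lid 141 mm front to back, 190 wide, 14 thick, white with a round clear window; closing takes 2 to 4 N near the front edge, the catch about 5 N more
- lid_push (a point): a good place to push: on the lid's outer (top) face, mid-width, on the white rim 17 mm behind its front edge, 130 mm from the hinge line. Moves with the lid; with the lid shut it is 113 mm above the worktop and 47 mm behind the line of the rocker and keys
- lid_hinge (a point): middle of the lid's hinge line, at the back of the machine, 103 mm above the worktop; the line runs along the machine's y
- catch_pad (a point): top centre of the ribbed thumb pad (26 x 23 mm) of the catch, in the middle of the panel. The catch is one sprung lever: its hook, up to 118 mm above the worktop just in front of the shut lid, gives way to the lid's tongue and snaps over it. Pressing the pad lets the lid go again
- catch (a joint): catch, rad: 0 = at rest or hooked over the lid's tongue, up to 0.24 = pushed back or thumb pad pressed
- pulse_top (a point): centre of the top of the pulse key, a wide rounded rectangular key, 28 mm across by 21 mm front to back, 80 mm right of the machine's middle, 9 mm above the panel when free. It slides along the panel's normal
- pulse_key (a joint): travel of the pulse key, m: 0 = free, 0.004 = all the way in against its stop; sprung, about 3 N to start and 6 N at the stop; it comes back when let go
- start_top (a point): centre of the top of the round start key, 16 mm in diameter, 9 mm above the panel, 38 mm right of the machine's middle, between catch and pulse key; not to be pressed
- start_key (a joint): travel of the start key, m: 0 = free, 0.004 = all the way in
- reagent_bottle: white plastic bottle with screw cap, 47 mm diameter, 100 mm high, standing loose to the left of the machine; origin at the centre of its underside
- petri_dish: closed culture dish, 93 mm diameter, 16 mm high, loose, in front and to the right; origin at the centre of its underside
- marker: felt marker, 131 mm long, 11 mm thick, lying loose in front of the machine; origin on its underside, half-way along
- tip_refill: refill box of pipette tips, 60 x 115 x 30 mm, loose, behind and to the left; origin at the centre of its underside

How it is judged:
By the outcome, as a careful person would: the job done as asked, in the order asked, and still so for the second after the job is handed in, while the arm keeps its last pose, push and grip.
It also fails if it takes over 43 s, if anything falls off the work surface, if the arm or the gripper's body presses on something with over 40 N, if the wrist force passes 120 N, or if a joint passes its speed limit or range.

## Robot

A 6-joint arm with a two-finger parallel gripper is mounted at the origin on a cart in front of the work surface, level with it; the furniture and walls round the work are solid. World frame = base frame: x ahead of the robot, y to its left, z up, the work surface at z = 0. Lengths are in mm, angles in rad, forces in N, time in s.
With the tool pointing down it reaches from about 325 to 875 mm from the base axis. Payload 4.4 kg.
Tool frame: the origin (TCP) lies on the centre line of the jaws, within the pads' length; the fingertips stand ahead of it and the grasp point (between the pads) lies 6 mm ahead of it (ctrl.tcp_to_tips is the z of the fingertips in the tool frame, in mm); z points along the fingers, y is the direction in which the jaws open and shut (so a half turn about z gives the same grasp; the last joint's range is limited). The gripper opens to 85 mm and grips with 20 to 120 N. Pads are 22 mm wide; open, the fingers measure 114 mm over their backs; the gripper's body (76 mm by 85 mm) begins 54 mm behind the grasp point. The pads swing forward as they close: fully open they stand 13 mm farther back than shut.
Start: joints at [1.131, 0.207, 1.542, -0, 1.393, -0.15], TCP at [163.771, 551.187, 256.282] pointing down, gripper open.
Joint ranges: [-2.73, 2.73], [-0.86, 2.22], [0.23, 2.46], [-1.11, 4.25], [0.08, 2.63], [-2.82, 2.82]. Speed limits (rad/s): [2.79, 2.79, 3.14, 3.14, 3.14, 3.14].

## Interface

Orientations are given as a 3x3 rotation matrix whose columns are the frame's x, y, z axes.
In Python, from plant import ctrl, sensors, optics gives the robot as it stands. Calls block until the motion is done:
- ctrl.move_ptp(position, orientation): joint-space move of the TCP to a pose.
- ctrl.move_l(position, rot=None, vel=150, threshold=None): straight line of the TCP; rot=None keeps the orientation; vel is the mean speed in mm/s. With threshold (N) it stops when the force on the tool has changed by that much, and returns True; else False.
- ctrl.set_joints(angles): joint-space move.
- ctrl.gripper_to(opening, force=None): finger opening in mm; force is the grip in N (None keeps the last); returns when the fingers have stopped.
- ctrl.hold(seconds).
- ctrl.solve_ik(position, orientation): joint angles nearest the present ones, or None.
- sensors.read_state(): the state.
- optics.grab_frame(name): name is "scene" or "top" or "wrist"; returns (picture, depth): 400x640x3 uint8, red, green, blue; 400x640 float32, mm along the optical axis (not along the pixel's ray), 0 where there is no reading.
- optics.camera_params(name): a dict with "mtx" (3x3 intrinsics, pixels), "k1" (the pictures are not rectified: a ray, as slopes to the right and down, at radius r is drawn at 1 + k1 r^2 times it, then the intrinsics apply), "R" (3x3) and "t" (3): a world point X has camera coordinates R X + t; the wrist camera has in their place "T_tool_cam" (4x4, takes a point from camera to tool coordinates, whose origin is the TCP and whose axes are the flange's). Camera axes: x right, y down, z forward; pixel columns grow to the right and rows downward; lengths in mm; the calibration is good to about 2 mm. A picture is of the moment at which its call begins: read the wrist's pose just before it. camera_params takes no time and is no camera call.
A pose or a line that the arm cannot do raises ctrl.MotionError and nothing moves.
- ctrl.finish_job(): hands the job in, once; it reports no verdict.
The state is a dict: "t": time; "q": joint angles; "qvel": joint speeds; "tau": joint torques, N m; "eef_pos": TCP position; "eef_rot": TCP orientation; "force": force on the tool from outside, world axes, zero at the start; "wrist_torque": the same for the moment, N m; "grip_width": finger opening in mm.
Only numpy, scipy, OpenCV 4.12 (cv2) and the standard library are available. Lean on these libraries where they do the work, as an engineer would, in place of code of your own. Each camera call takes 0.05 s, during which the arm holds its last target.

## Working session

There is one attempt and no reset: what is moved stays moved. The work goes in short steps, each a Python script; the robot and the scene stay as the last script left them, time stands still between calls to the robot, and variables do not carry over. Pictures are saved under pics/ and viewed, and the job is handed in when it is done.

```bash
mkdir -p pics; ls
python3 - <<'E'
from plant import ctrl, sensors, optics
import cv2, numpy as np
s=sensors.read_state(); print(s['t'],s['eef_pos'],ctrl.tcp_to_tips)
for n in("scene","top"):
    im,d=optics.grab_frame(n); cv2.imwrite(f"pics/{n}0.png",im[:,:,::-1]); np.save(f"pics/{n}0.npy",d); print(n,optics.camera_params(n))
print(optics.camera_params("wrist"))
E
```

```text
pics
0.0 [163.47135719 550.54982475 255.10640159] 25.0
scene {'mtx': array([[368.80443073,   0.        , 321.63273436],
       [  0.        , 368.80443073, 195.99504651],
       [  0.        ,   0.        ,   1.        ]]), 'k1': -0.08718494425395276, 'R': array([[ 0.8435145 , -0.53695044, -0.01294252],
       [-0.25065095, -0.37221589, -0.89366069],
       [ 0.47503409,  0.75705981, -0.44855664]]), 't': array([-288.98780981,  338.9903378 ,  435.31402395])}
top {'mtx': array([[386.20287531,   0.        , 324.71438688],
       [  0.        , 386.20287531, 200.48933537],
       [  0.        ,   0.        ,   1.        ]]), 'k1': -0.07724076006558814, 'R': array([[-1.71582700e-03, -9.99779862e-01,  2.09113198e-02],
       [-9.97003137e-01,  9.29832128e-05, -7.73610741e-02],
       [ 7.73420996e-02, -2.09813896e-02, -9.96783819e-01]]), 't': array([273.21071511, 534.03220831, 986.82228026])}
{'mtx': array([[291.25931147,   0.        , 320.19281127],
       [  0.        , 291.25931147, 199.25308467],
       [  0.        ,   0.        ,   1.        ]]), 'k1': 0.018167571070700373, 'T_tool_cam': array([[-7.68631951e-04, -9.65123914e-01, -2.61792361e-01,
         6.53805037e+01],
       [ 9.99999598e-01, -6.20901243e-04, -6.47020425e-04,
         2.62093817e-01],
       [ 4.61907683e-04, -2.61792753e-01,  9.65124003e-01,
        -1.17400695e+02],
       [ 0.00000000e+00,  0.00000000e+00,  0.00000000e+00,
         1.00000000e+00]])}
```

View pics/scene0.png

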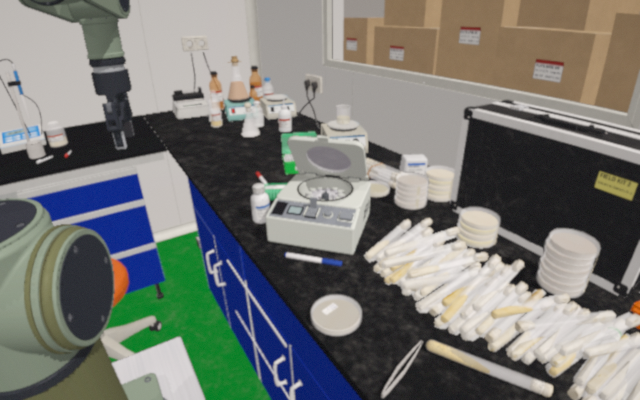

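View pics/top0.png

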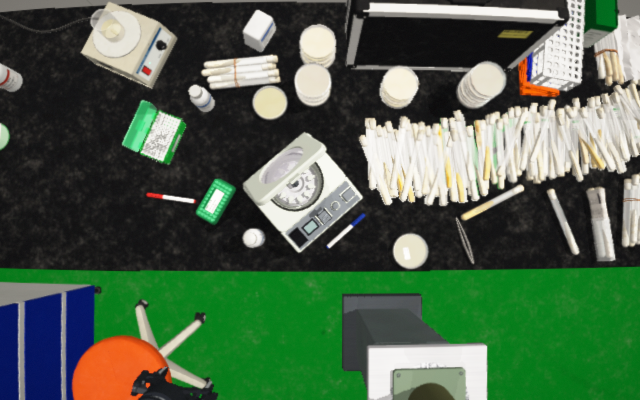

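The top view shows the centrifuge around (303,190), turned with its panel to the lower right. The bottle is at (254,238), the marker at (347,230) and the dish at (410,250). I'll enlarge the machine next.

Run:
```python
import cv2
a=cv2.imread("pics/top0.png")[120:260,230:400]; cv2.imwrite("pics/top0z.png",cv2.resize(a,None,fx=4.2,fy=4.2,interpolation=cv2.INTER_CUBIC))
a=cv2.imread("pics/scene0.png")[125:260,250:390]; cv2.imwrite("pics/scene0z.png",cv2.resize(a,None,fx=4.2,fy=4.2,interpolation=cv2.INTER_CUBIC))
```

```text
(no output)
```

View pics/top0z.png

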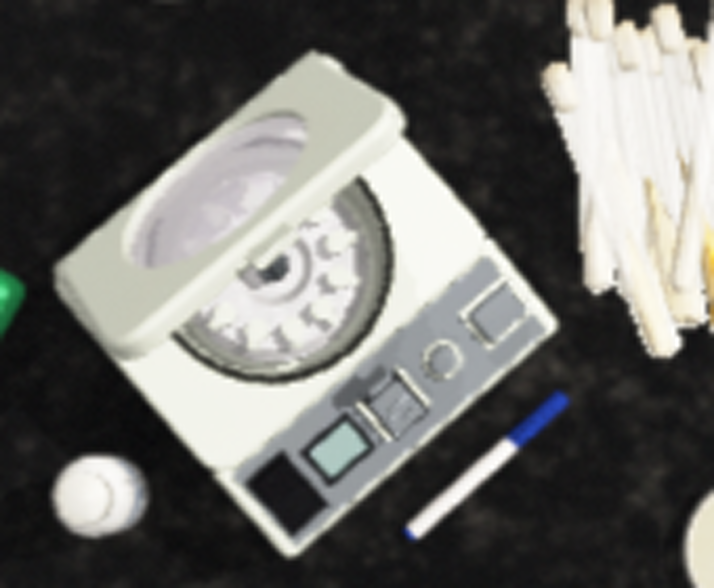

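View pics/scene0z.png

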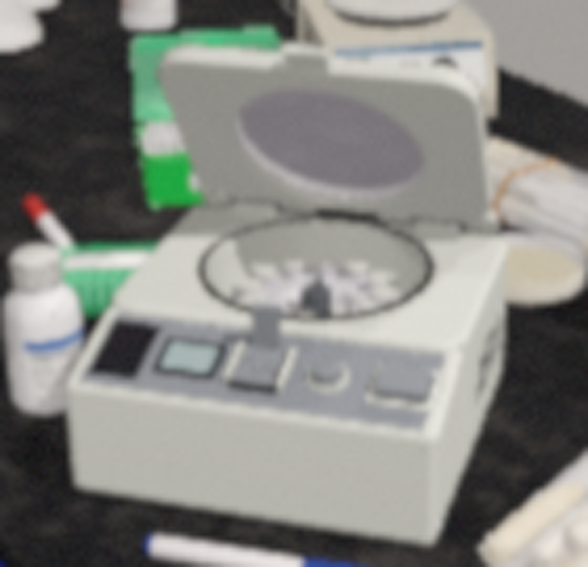

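```bash
cat > h.py <<'E'
from plant import ctrl, sensors, optics
import cv2, numpy as np
def ray(P,uv,s=None):
    K=P['mtx']; k=P['k1']
    xd=np.array([(uv[0]-K[0,2])/K[0,0],(uv[1]-K[1,2])/K[1,1]]); x=xd.copy()
    for _ in range(20): x=xd/(1+k*(x@x))
    v=np.array([*x,1.])
    if 'R' in P: return -P['R'].T@P['t'], P['R'].T@v
    T=P['T_tool_cam']; p,R=s
    return p+R@T[:3,3], R@(T[:3,:3]@v)
def onz(P,uv,z,s=None):
    o,d=ray(P,uv,s); return o+d*(z-o[2])/d[2]
def tri(rays):
    A=np.zeros((3,3));b=np.zeros(3)
    for o,d in rays:
        d=d/np.linalg.norm(d);M=np.eye(3)-np.outer(d,d);A+=M;b+=M@o
    x=np.linalg.solve(A,b)
    return x,[np.linalg.norm(np.cross(x-o,d/np.linalg.norm(d))) for o,d in rays]
E
python3 - <<'E'
from h import *
P=optics.camera_params("top");S=optics.camera_params("scene")
f=lambda u,v:(u/4.2-.4+230,v/4.2-.4+120)
g=lambda u,v:(u/4.2-.4+250,v/4.2-.4+125)
r=onz(P,f(288,493),89);p=onz(P,f(496,313),92);fl=onz(P,f(291,555),75);fr=onz(P,f(556,325),75)
print(r,p,np.linalg.norm((r-p)[:2]),fl,fr,np.linalg.norm(fl-fr))
for n,a,b in [('rock',(288,493),(122,348)),('pulse',(496,313),(401,384)),('start',(441,357),(326,373)),('fl',(291,555),(76,396)),('fr',(556,325),(434,437))]:
    print(n,*tri([ray(P,f(*a)),ray(S,g(*b))]))
y=(r-p)[:2];y/=np.linalg.norm(y); print("yaw",np.degrees(np.arctan2(-y[0],y[1])))
d=np.load("pics/top0.npy"); print(d[200:260:12,280:330:10])
E
```

```text
[440.99438437 338.03872508  89.        ] [543.9413758  218.73914719  92.        ] 157.57687751534556 [405.00194183 336.88529359  75.        ] [538.49622459 182.1691351   75.        ] 204.34728583643283
rock [440.51464128 338.43584596  84.78899902] [np.float64(0.4538161533031617), np.float64(0.45381615330305913)]
pulse [544.59782326 218.19089864  85.77446758] [np.float64(0.08210297670246502), np.float64(0.08210297670250061)]
start [518.69912254 250.38456794  85.58277377] [np.float64(0.3740660967725166), np.float64(0.37406609677250086)]
fl [406.60403659 336.33512471  65.73085814] [np.float64(2.3166330548772494), np.float64(2.31663305487725)]
fr [539.03557774 181.71859056  73.42207913] [np.float64(0.4768482342038553), np.float64(0.47684823420401806)]
yaw 40.79184115593875
[[ 951.1412   937.33453  934.935    968.006    928.5981 ]
 [ 921.2393   920.07025  921.4272   929.73535  902.7635 ]
 [ 919.59436  920.5243   926.5682   930.13074  934.87616]
 [1012.4528   927.1434   929.589    936.637   1015.1639 ]
 [1012.36584 1012.0207   935.93207 1012.52356 1014.6587 ]]
```

```bash
cat >> h.py <<'E'
class M:  # machine frame: key line mid, yaw
    def __init__(s,c,yaw):
        s.c=np.array(c,float); s.ax=np.array([np.cos(yaw),np.sin(yaw),0]); s.ay=np.array([-np.sin(yaw),np.cos(yaw),0])
    def w(s,x,y,z): return np.array([*s.c,0])+s.ax*x+s.ay*y+np.array([0,0,z])
    def loc(s,p): q=np.array(p)-np.array([*s.c,0]); return np.array([q@s.ax,q@s.ay,q[2]])
    def rot(s,tilt,flip=1): # tool z = down; tilt>0 : body leans to machine rear (tool z to the front); 
        z=-np.array([0,0,1])*np.cos(tilt)-s.ax*np.sin(tilt)
        y=s.ay*flip; x=np.cross(y,z); return np.column_stack([x,y,z])
    def tcp(s,tip,R): return np.array(tip)-R[:,2]*ctrl.tcp_to_tips
E
python3 - <<'E'
from h import *
P=optics.camera_params("top");S=optics.camera_params("scene")
f=lambda u,v:(u/4.2-.4+230,v/4.2-.4+120)
g=lambda u,v:(u/4.2-.4+250,v/4.2-.4+125)
m=M((492.5,278.4),np.radians(40.8))
for n,a,b in [('ll',(130,350),(170,55)),('lr',(405,115),(478,85)),('fl',(291,555),(76,396)),('fr',(556,325),(434,437)),('rock',(288,493),(122,348)),('pulse',(496,313),(401,384))]:
    x,e=tri([ray(P,f(*a)),ray(S,g(*b))]); print(n,m.loc(x),e)
for flip in(1,-1):
  for nm,x,y,z,t in [('view',-10,0,220,0),('rock',13,80,95,-.262),('pulse',0,-80,92,-.262),('lidopen',130,0,240,0),('lidopen+',130,0,240,.4),('lid',47,0,113,0),('lid+',47,0,113,.3),('over',130,0,330,.4)]:
    R=m.rot(t,flip); q=ctrl.solve_ik(m.tcp(m.w(x,y,z),R),R); print(flip,nm,None if q is None else np.round(q,2), )
print(sensors.read_state()['t'])
E
```

```text
ll [102.00016798  84.57659088 222.41375988] [np.float64(1.233443715022034), np.float64(1.2334437150220734)]
lr [102.683327   -95.23816396 219.28243427] [np.float64(1.0625239450397406), np.float64(1.062523945039782)]
fl [-27.16681542  99.98279524  65.73085814] [np.float64(2.3166330548772494), np.float64(2.31663305487725)]
fr [ -27.94642269 -103.59465424   73.42207913] [np.float64(0.4768482342038553), np.float64(0.47684823420401806)]
rock [-0.12400079 79.41514305 84.78899902] [np.float64(0.4538161533031617), np.float64(0.45381615330305913)]
pulse [  0.09592724 -79.61978317  85.77446758] [np.float64(0.08210297670246502), np.float64(0.08210297670250061)]
1 view [ 0.36  0.18  1.6  -0.    1.36 -1.93]
1 rock [ 0.47  0.2   1.89  0.09  0.8  -1.86]
1 pulse [ 0.16  0.25  1.83  0.18  0.84 -2.23]
1 lidopen [ 0.43  0.45  1.2  -0.    1.49 -1.86]
1 lidopen+ [ 0.47  0.75  0.8  -0.1   1.98 -1.84]
1 lid [ 0.39  0.4   1.55 -0.    1.19 -1.89]
1 lid+ [ 0.43  0.59  1.3  -0.08  1.54 -1.84]
1 over [ 0.47  0.73  0.66 -0.11  2.14 -1.86]
-1 view [ 0.36  0.18  1.6  -0.    1.36  1.21]
-1 rock [0.47 0.2  1.89 0.09 0.8  1.28]
-1 pulse [0.16 0.25 1.83 0.18 0.84 0.91]
-1 lidopen [ 0.43  0.45  1.2  -0.    1.49  1.29]
-1 lidopen+ [ 0.47  0.75  0.8  -0.1   1.98  1.31]
-1 lid [ 0.39  0.4   1.55 -0.    1.19  1.25]
-1 lid+ [ 0.43  0.59  1.3  -0.08  1.54  1.3 ]
-1 over [ 0.47  0.73  0.66 -0.11  2.14  1.29]
0.1
```

Run:
```python
from h import *
m=M((492.5,278.4),np.radians(40.8))
R=m.rot(0); ctrl.move_ptp(m.tcp(m.w(-15,0,225),R),R)
ctrl.gripper_to(0,20)
s=sensors.read_state(); im,d=optics.grab_frame("wrist")
cv2.imwrite("pics/w1.png",im[:,:,::-1]); np.savez("pics/w1.npz",d=d,p=s['eef_pos'],R=s['eef_rot'])
print(s['t'],m.loc(s['eef_pos']),s['force'],s['grip_width'])
```

```text
2.4333 [-1.49793885e+01 -4.72894643e-02  2.50033588e+02] [ 0.1699249   0.25278803 -1.04708112] 0.4713545451399686
```

View pics/w1.png

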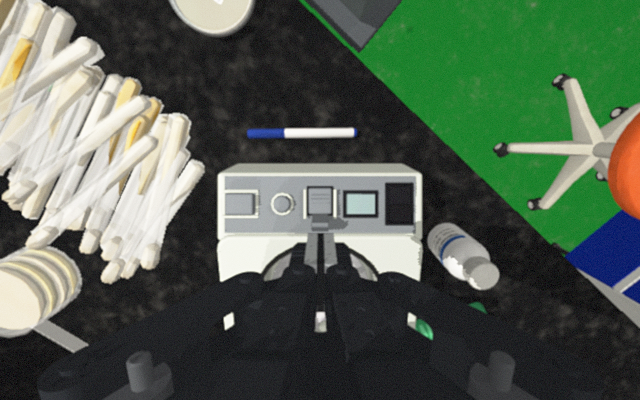

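The wrist view shows the whole panel: pulse key near (240,203), start key (283,203), catch (319,200) and rocker (399,204). I'll zoom in for exact pixels.

Run:
```python
import cv2
a=cv2.imread("pics/w1.png")[155:255,210:430]; cv2.imwrite("pics/w1z.png",cv2.resize(a,None,fx=3.6,fy=3.6,interpolation=cv2.INTER_CUBIC))
```

```text
(no output)
```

View pics/w1z.png

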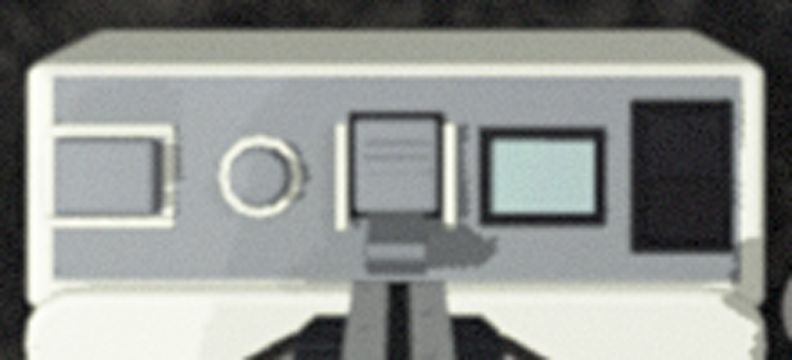

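Run:
```python
from h import *
P=optics.camera_params("wrist");D=np.load("pics/w1.npz");s=(D['p'],D['R'])
T=optics.camera_params("top");S=optics.camera_params("scene")
f=lambda u,v:(u/4.2-.4+230,v/4.2-.4+120)
g=lambda u,v:(u/4.2-.4+250,v/4.2-.4+125)
h=lambda u,v:((u+.5)/3.6-.5+210,(v+.5)/3.6-.5+155)
m=M((492.5,278.4),np.radians(40.8))
for n,a,z in [('pulse',(104.5,176.5),92),('start',(259,176),92),('rock',(681.5,176),88.5),('catch',(397,165),92),('fl',(765,66),75),('fr',(28,66),75),('rl',(765,298),92),('rr',(28,298),92)]:
    print(n,m.loc(onz(P,h(*a),z,s)).round(1))
for n,a,b,c in [('rock',(681.5,176),(288,493),(122,348)),('pulse',(104.5,176.5),(496,313),(401,384)),('start',(259,176),(441,357),(326,373))]:
    x,e=tri([ray(P,h(*a),s),ray(T,f(*b)),ray(S,g(*c))]);print(n,m.loc(x).round(1),np.round(e,1))
d=D['d']; K=P['mtx'];Tc=P['T_tool_cam']
for n,a in [('pulse',(104.5,176.5)),('rock',(681,140)),('rock+',(681,220)),('rockc',(681,176)),('start',(259,176)),('panel',(210,110)),('panelrear',(210,260))]:
    u,v=h(*a); o,r=ray(P,(u,v),s); z=np.median(d[int(v)-1:int(v)+3,int(u)-1:int(u)+3]); print(n,m.loc(o+r*z).round(1))
```

```text
pulse [ -1.5 -80.8  92. ]
start [ -1.6 -38.7  92. ]
rock [-0.5 77.6 88.5]
catch [-4.7 -1.  92. ]
fl [-28.8 102.6  75. ]
fr [ -28.9 -104.8   75. ]
rl [ 34.2 102.5  92. ]
rr [  34.1 -104.9   92. ]
rock [ 0.2 79.2 84.7] [0.7 0.2 0.8]
pulse [ -0.2 -80.5  86.6] [1.8 1.1 0.9]
start [  0.9 -38.8  85.9] [1.  0.8 0.6]
pulse [ -1.5 -80.8  92.2]
rock [-9.5 78.2 83.5]
rock+ [11.1 77.3 92.2]
rockc [ 0.2 78.1 86.2]
start [ -1.5 -38.7  91.9]
panel [-17.2 -53.5  79.2]
panelrear [ 23.3 -53.5  90.6]
```

```bash
cat >> h.py <<'E'
m0=M((492.5,278.4),np.radians(40.8)); m=M(m0.w(-1,-1,0)[:2],np.radians(40.8))
t15=np.radians(15); n=np.array([-np.sin(t15),0,np.cos(t15)])
def tipl():
    s=sensors.read_state(); return m.loc(s['eef_pos']+s['eef_rot'][:,2]*ctrl.tcp_to_tips).round(2), s['force'].round(2), round(s['t'],2)
E
python3 - <<'E'
from h import *
R=m.rot(-t15); p=np.array([11.2,80,92.5])
g=lambda q:m.tcp(m.w(*q),R)
ctrl.move_ptp(g(p+n*25),R); print(tipl())
ctrl.move_l(g(p+n*6),vel=80); print(tipl())
r=ctrl.move_l(g(p-n*7),vel=15,threshold=9); print(r,tipl())
ctrl.hold(.15);print(tipl())
ctrl.move_l(g(p+n*30),vel=100)
R=m.rot(0); ctrl.move_l(m.tcp(m.w(-15,20,225),R),R,vel=200)
s=sensors.read_state(); im,d=optics.grab_frame("wrist"); print(s['t'])
cv2.imwrite("pics/w2.png",cv2.resize(im[155:255,210:430,::-1],None,fx=3.6,fy=3.6,interpolation=cv2.INTER_CUBIC)); np.savez("pics/w2.npz",d=d,p=s['eef_pos'],R=s['eef_rot'])
im,d=optics.grab_frame("scene");cv2.imwrite("pics/s2.png",cv2.resize(im[125:260,250:390,::-1],None,fx=4.2,fy=4.2,interpolation=cv2.INTER_CUBIC))
E
```

```text
(array([  5.6 ,  79.62, 117.53]), array([1.09, 0.5 , 0.98]), 3.08)
(array([10.07, 79.4 , 98.2 ]), array([ 0.23, -0.69, -0.5 ]), 3.48)
True (array([12.35, 79.99, 89.52]), array([-0.78, -2.44,  6.32]), 4.12)
(array([12.34, 79.97, 89.53]), array([-1.61, -1.51,  5.19]), 4.28)
5.525
```

View pics/w2.png

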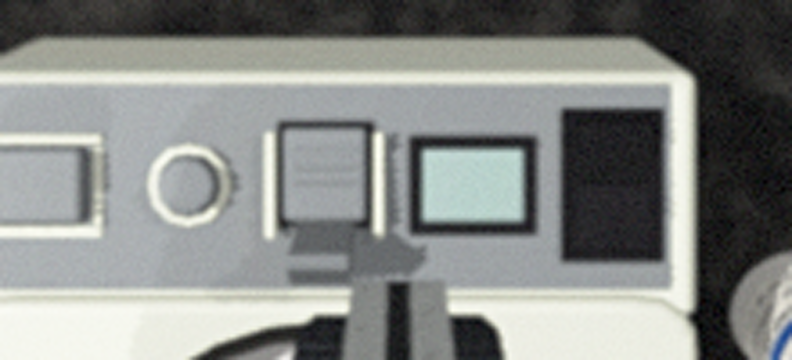

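View pics/s2.png

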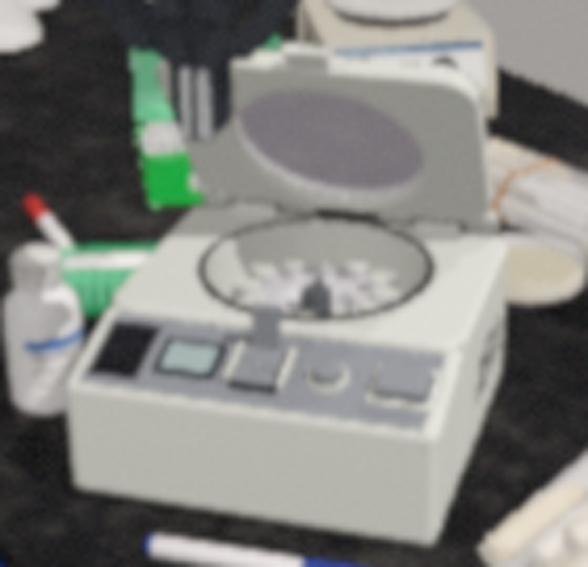

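Run:
```python
from h import *
P=optics.camera_params("wrist")
for f,off in (("w1",(681,0)),("w2",(612,9))):
    D=np.load(f"pics/{f}.npz");s=(D['p'],D['R'])
    for vz in (115,140,165,190,215,240):
        u=(off[0]+.5)/3.6-.5+210; v=(vz+off[1]+.5)/3.6-.5+155
        o,r=ray(P,(round(u),round(v)),s); z=np.median(D['d'][round(v),round(u)-5:round(u)+6]); q=m.loc(o+r*z); print(f,q.round(1), 'above panel', round((q[2]-82.6-q[0]*np.tan(t15))*np.cos(t15),1))
```

```text
w1 [-14.9  79.3  82.2] above panel 3.4
w1 [-8.  79.4 83.6] above panel 3.1
w1 [-2.2 79.3 85.2] above panel 3.1
w1 [ 4.4 79.2 87.7] above panel 3.8
w1 [10.4 78.5 91.7] above panel 6.1
w1 [16.6 78.1 95.1] above panel 7.8
w2 [-16.3  79.1  85.5] above panel 7.1
w2 [-9.4 79.2 86.7] above panel 6.4
w2 [-2.1 79.7 86.2] above panel 4.0
w2 [ 5.  80.  86.8] above panel 2.7
w2 [11.6 79.8 89.1] above panel 3.2
w2 [18.6 79.9 90.4] above panel 2.7
```

The depth profile confirms the rocker has snapped over: its rear half is now about 3 mm above the panel (7.8 before) and its front half about 7 mm. Next is the lid.

```bash
cat > lid.py <<'E'
from h import *
def pose(th,lift=0):
    a=min(.4,max(0,.5*th)); R=m.rot(a)
    A=139; c=np.array([177-A*np.cos(th)+10*np.sin(th),0,103+A*np.sin(th)+10*np.cos(th)])
    tip=c+11*np.array([np.cos(a),0,-np.sin(a)])   # corner is 11 mm ahead of tip centre
    # tool x = -(cos a) ax + sin a up -> centre = corner - 11*toolx
    return m.tcp(m.w(*tip)+np.array([0,0,lift]),R),R
if __name__=="__main__":
    for th in np.arange(1.3,-.01,-.13):
        p,R=pose(th); q=ctrl.solve_ik(p,R); print(round(th,2),m.loc(p).round(),None if q is None else np.round(q,2))
E
python3 lid.py
python3 - <<'E'
from lid import *
R=m.rot(0)
ctrl.move_l(m.tcp(m.w(0,10,310),R),R,vel=250)
p,R=pose(1.32,60); ctrl.move_l(p,R,vel=250); print(tipl())
p,R=pose(1.32); ctrl.move_l(p,R,vel=150); print(tipl())
im,d=optics.grab_frame("scene");cv2.imwrite("pics/s3.png",cv2.resize(im[70:260,220:420,::-1],None,fx=3,fy=3,interpolation=cv2.INTER_CUBIC))
E
```

```text
1.3 [169.  -0. 258.] [ 0.48  0.83  0.68 -0.1   2.02 -1.83]
1.17 [152.  -0. 254.] [ 0.47  0.78  0.77 -0.1   1.98 -1.83]
1.04 [135.  -0. 247.] [ 0.47  0.74  0.85 -0.1   1.94 -1.83]
0.91 [119.   0. 238.] [ 0.46  0.71  0.92 -0.1   1.9  -1.84]
0.78 [105.  -0. 227.] [ 0.46  0.68  0.99 -0.1   1.85 -1.84]
0.65 [ 91.  -0. 215.] [ 0.45  0.61  1.11 -0.09  1.74 -1.84]
0.52 [ 78.   0. 202.] [ 0.43  0.55  1.21 -0.07  1.63 -1.84]
0.39 [ 68.   0. 187.] [ 0.42  0.5   1.31 -0.06  1.52 -1.85]
0.26 [ 59.  -0. 172.] [ 0.41  0.46  1.4  -0.04  1.41 -1.86]
0.13 [ 53.  -0. 155.] [ 0.4   0.43  1.48 -0.02  1.3  -1.88]
-0.0 [ 49.   0. 138.] [ 0.39  0.4   1.55 -0.    1.19 -1.9 ]
(array([1.6183e+02, 2.2000e-01, 2.9483e+02]), array([0.9 , 1.19, 0.88]), 7.29)
(array([ 1.6202e+02, -2.0000e-02,  2.3674e+02]), array([ 0.16,  0.25, -0.21]), 7.84)
```

View pics/s3.png

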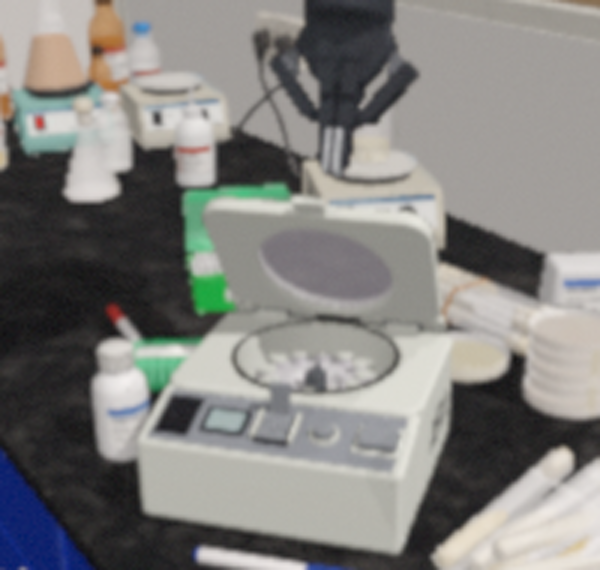

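The fingers are behind the lid's upper edge at (335,170). Now I'll sweep along the lid's arc.

Run:
```python
from lid import *
for th in np.arange(1.2,.15,-.1):
    p,R=pose(th); r=ctrl.move_l(p,R,vel=90,threshold=25); print(round(th,2),r,*tipl())
    if r: break
    if abs(th-.6)<.01 : 
        im,d=optics.grab_frame("scene");cv2.imwrite("pics/s4.png",cv2.resize(im[70:260,220:420,::-1],None,fx=3,fy=3,interpolation=cv2.INTER_CUBIC))
im,d=optics.grab_frame("scene");cv2.imwrite("pics/s5.png",cv2.resize(im[70:260,220:420,::-1],None,fx=3,fy=3,interpolation=cv2.INTER_CUBIC))
```

```text
1.2 False [ 1.4661e+02 -1.4000e-01  2.3373e+02] [ 0.81  0.14 -0.45] 8.22
1.1 False [ 1.3337e+02 -4.0000e-02  2.2755e+02] [ 0.47 -0.5  -0.49] 8.53
1.0 False [1.2076e+02 4.0000e-02 2.2114e+02] [ 0.25 -0.06  0.61] 8.84
0.9 False [ 1.0885e+02 -3.0000e-02  2.1390e+02] [-0.24 -0.51 -0.84] 9.15
0.8 False [ 9.7680e+01 -1.0000e-02  2.0552e+02] [-0.06 -0.3   0.34] 9.46
0.7 False [ 87.57  -0.   197.1 ] [-0.17  0.68  0.66] 9.77
0.6 False [ 7.8610e+01 -2.0000e-02  1.8695e+02] [0.3  0.73 0.21] 10.07
0.5 False [7.0540e+01 1.0000e-02 1.7593e+02] [ 0.35 -0.1   1.35] 10.43
0.4 False [6.3610e+01 3.0000e-02 1.6443e+02] [ 0.18 -0.29  1.29] 10.73
0.3 False [5.7940e+01 4.0000e-02 1.5229e+02] [-0.4  -0.6   1.87] 11.03
0.2 False [5.3530e+01 2.0000e-02 1.3963e+02] [-0.91 -0.24  2.  ] 11.33
```

View pics/s5.png

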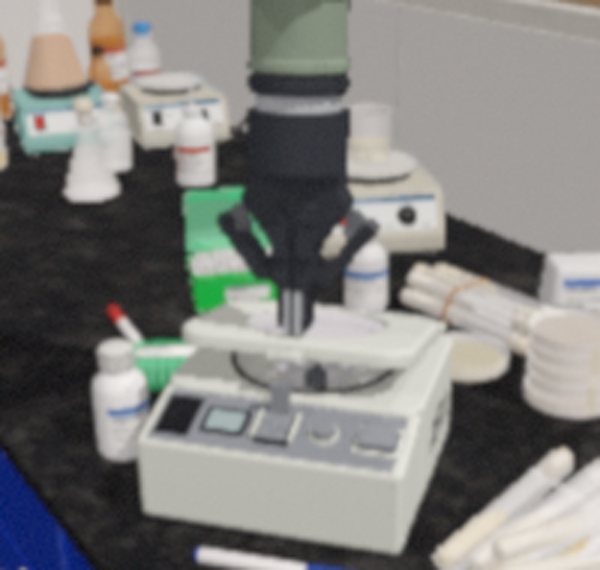

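The lid is nearly down with the fingers on its rim. Next I'll push it through the catch.

Run:
```python
from lid import *
for th,thr in ((.1,20),(.06,20),(.04,20),(.02,20),(0.01,20),(0,20),(-.01,20),(-.02,20),(-.03,20),(-.04,20)):
    p,R=pose(th); r=ctrl.move_l(p,R,vel=25,threshold=thr); T=tipl(); print(th,r,*T)
    if T[1][2]>17 or r: break
ctrl.hold(.2); print(tipl())
p=sensors.read_state()['eef_pos']
for k in (1,2,4,8,20): ctrl.move_l(p+np.array([0,0,k]),vel=40); print(k,tipl())
im,d=optics.grab_frame("scene");cv2.imwrite("pics/s6.png",cv2.resize(im[70:260,220:420,::-1],None,fx=3,fy=3,interpolation=cv2.INTER_CUBIC))
```

```text
0.1 False [ 5.0770e+01 -7.0000e-02  1.2638e+02] [1.17 0.16 2.1 ] 12.07
0.06 False [ 5.0010e+01 -7.0000e-02  1.2109e+02] [1.11 0.09 3.88] 12.44
0.04 False [ 4.9610e+01 -6.0000e-02  1.1837e+02] [2.1  0.04 3.14] 12.7
0.02 False [ 4.9160e+01 -2.0000e-02  1.1536e+02] [2.03 0.55 1.25] 12.96
0.01 False [ 4.9050e+01 -3.0000e-02  1.1409e+02] [0.67 0.03 2.61] 13.21
0 False [ 4.8950e+01 -3.0000e-02  1.1286e+02] [0.18 0.54 2.22] 13.46
-0.01 False [ 4.8850e+01 -2.0000e-02  1.1148e+02] [0.67 0.1  2.53] 13.71
-0.02 False [ 4.8830e+01 -3.0000e-02  1.1061e+02] [ 0.56 -1.17  5.05] 13.96
-0.03 False [ 4.8820e+01 -4.0000e-02  1.0998e+02] [-1.86 -1.65  7.58] 14.21
-0.04 False [ 4.8840e+01 -6.0000e-02  1.0936e+02] [-3.2  -2.41 11.84] 14.46
(array([ 4.8830e+01, -9.0000e-02,  1.0937e+02]), array([-3.04, -1.94, 12.1 ]), 14.66)
1 (array([ 4.8840e+01, -2.0000e-02,  1.1065e+02]), array([-0.48, -1.23,  5.7 ]), 14.91)
2 (array([ 4.884e+01, -3.000e-02,  1.111e+02]), array([0.25, 0.16, 3.91]), 15.16)
4 (array([4.8660e+01, 5.0000e-02, 1.1325e+02]), array([-0.03, -0.49,  2.81]), 15.41)
8 (array([4.8300e+01, 1.0000e-01, 1.1696e+02]), array([ 0.46, -0.6 , -0.07]), 15.66)
20 (array([ 49.1 ,  -0.19, 129.9 ]), array([ 0.01, -0.21, -0.27]), 16.11)
```

View pics/s6.png

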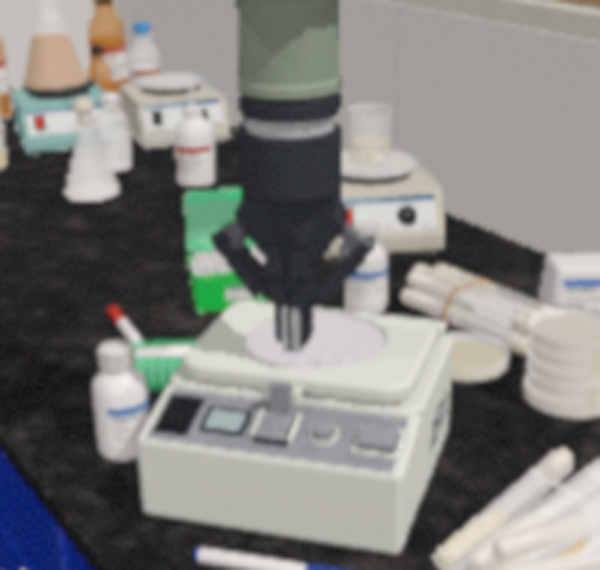

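The lid stays shut with the fingers clear, and the hook is over the tongue at about (283,392). I'll take one closer look from the wrist on the way to the pulse key.

Run:
```python
from h import *
R=m.rot(0)
ctrl.move_l(m.tcp(m.w(40,-20,190),R),R,vel=150)
R=m.rot(-t15); p=np.array([-.5,-80,92])
ctrl.move_l(m.tcp(m.w(*(p+n*60)),R),R,vel=150); print(tipl())
s=sensors.read_state(); im,d=optics.grab_frame("wrist"); np.savez("pics/w7.npz",d=d,p=s['eef_pos'],R=s['eef_rot'])
cv2.imwrite("pics/w7.png",im[:,:,::-1])
```

```text
(array([-15.76, -79.79, 149.79]), array([ 0.79,  0.85, -0.88]), 17.53)
```

View pics/w7.png

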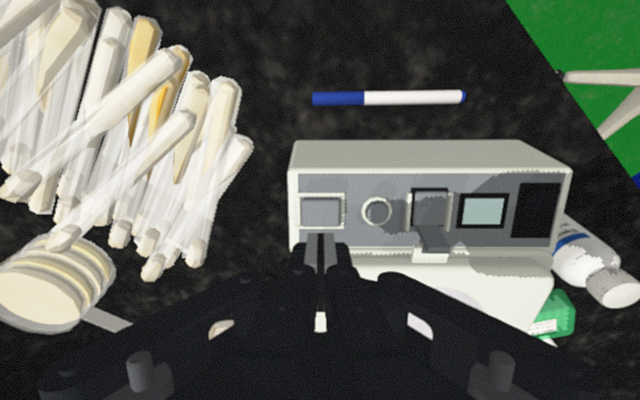

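The wrist view shows the pulse key at (322,211), lined up with the fingers, and the lid shut with the hook over its tongue at (432,240). Now I'll press.

Run:
```python
from h import *
P=optics.camera_params("wrist");D=np.load("pics/w7.npz");s=(D['p'],D['R'])
q=m.loc(onz(P,(321.5,210.5),92,s)); print('pulse',q.round(1))
for u,v in ((400,275),(500,290),(520,270)):
    o,r=ray(P,(u,v),s); print('lid',m.loc(o+r*np.median(D['d'][v-1:v+2,u-1:u+2])).round(1))
assert np.hypot(q[0]+.5,q[1]+80)<4
R=m.rot(-t15); p=np.array([q[0]/2-.25,-80,92.])
g=lambda k:m.tcp(m.w(*(p+n*k)),R)
ctrl.move_l(g(8),R,vel=80); ctrl.hold(.2); b=sensors.read_state()['force']; nw=n[0]*m.ax+np.array([0,0,n[2]])
for k in np.arange(4,-14,-1.):
    ctrl.move_l(g(k),R,vel=15); s=sensors.read_state(); F=(s['force']-b)@nw
    tip=m.loc(s['eef_pos']+s['eef_rot'][:,2]*ctrl.tcp_to_tips); print(k,round((tip-p)@n,2),round(F,2),round(s['t'],2))
    if F>13: break
```

```text
pulse [ -3.  -79.5  92. ]
lid [-41.2 -52.3 194.7]
lid [ 53.1  53.9 114.5]
lid [ 34.3  63.2 113. ]
4.0 3.84 -0.89 19.0
3.0 2.91 -0.52 19.25
2.0 1.94 -0.32 19.5
1.0 0.89 -0.58 19.75
0.0 0.03 -0.35 20.0
-1.0 -0.79 3.92 20.25
-2.0 -1.88 3.54 20.5
-3.0 -2.92 4.92 20.75
-4.0 -3.93 4.55 21.0
-5.0 -4.05 12.23 21.25
-6.0 -4.16 20.02 21.5
```

Run:
```python
from h import *
R=m.rot(-t15); p=np.array([-1.75,-80,92.])
ctrl.move_l(m.tcp(m.w(*(p+n*-5.2)),R),R,vel=15); ctrl.hold(.3); T=tipl(); print(T,(T[0]-p)@n)
im,d=optics.grab_frame("scene");cv2.imwrite("pics/s8.png",cv2.resize(im[100:270,230:420,::-1],None,fx=3.5,fy=3.5,interpolation=cv2.INTER_CUBIC)[:600])
s=sensors.read_state();im,d=optics.grab_frame("wrist");cv2.imwrite("pics/w8.png",im[:,:,::-1])
```

```text
(array([ -0.54, -80.09,  88.07]), array([-7.05, -2.86, 12.49]), 22.05) -4.109259541890095
```

View pics/s8.png

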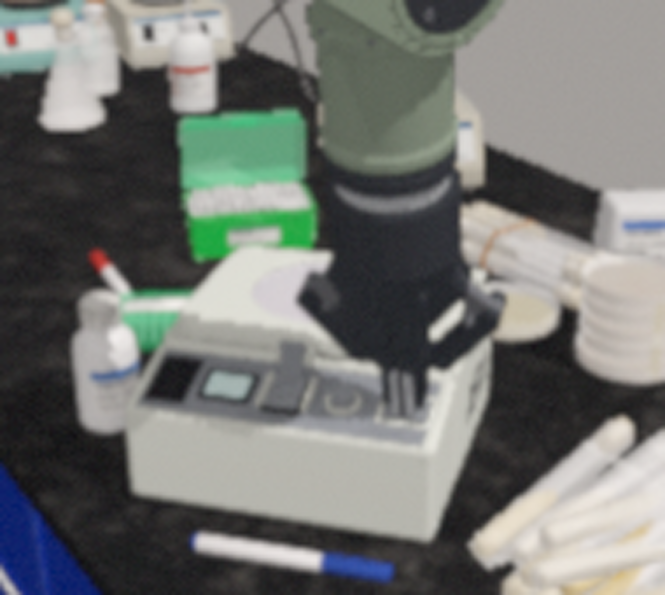

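View pics/w8.png

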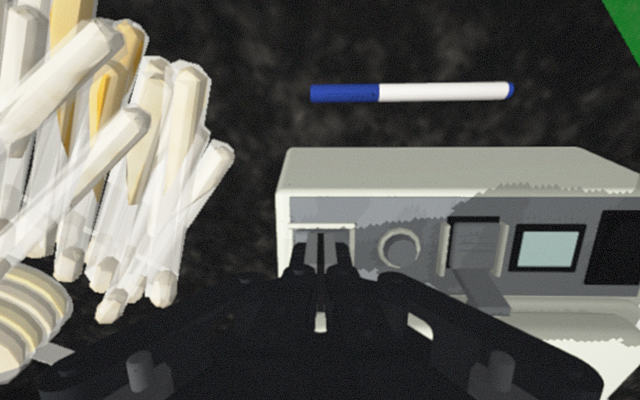

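The fingers hold the pulse key down at (320,240), clear of the start key at (400,248). The lid is shut and hooked, the marker and bottle are where they were, so I'm handing it in.

Run:
```python
from h import *
ctrl.finish_job(); print(tipl())
```

```text
the job is handed in; nothing more can be done
the job is handed in; nothing more can be done
```

I did the three steps in the order asked and handed the job in at about 22 s. The fingers were still holding the pulse key down.

- **Rocker:** the depth image after the press shows it switched on. Its rear half stands about 3 mm above the panel (7.8 mm before) and its front half about 7 mm.
- **Lid:** I pushed it down to about 12 N. It stayed shut with the fingers lifted clear and no force on them. Depth points on the lid read 113 to 114.5 mm, and the hook is visible over the tongue.
- **Pulse key:** the fingertips moved about 4 mm from first contact to a hard stop. The force briefly reached about 20 N there, so I eased it to about 14 N for the hold.
- **Start key and surroundings:** the fingers stayed clear of the start key. The bottle and marker looked unmoved. I did not look at the petri dish again, or check the tip refill box closely, but the arm went near neither.

The height estimates from combining camera views disagreed with the depth images by up to about 6 mm on the keys, so I relied on the depth images and contact forces. None of the last checks failed.

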